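# Close a bar clamp on two boards and lock its jaw in the first free notch

## Robot

A 6-joint arm with a two-finger parallel gripper is mounted at the origin on the work surface. World frame = base frame: x ahead of the robot, y to its left, z up, the work surface at z = 0. Lengths are in m, angles in rad, forces in N, time in s.
With the tool pointing down it reaches from about 0.35 to 0.85 m from the base axis. Payload 8.1 kg.
Tool frame: the origin (TCP) lies at the very end of the fingers, on their centre line; the grasp point (between the pads) lies 19 mm behind it; z points along the fingers, y is the line along which they close (so a half turn about z gives the same grasp; the last joint's range is limited). The gripper opens to 93 mm and grips with 3 to 60 N. Pads are 15 mm wide; open, the fingers measure 128 mm over their backs; the gripper's body (75 mm by 188 mm) begins 65 mm behind the grasp point.
Start: joints at [1.128, 0.13, 1.488, -0, 1.523, -0.085], TCP at [0.21, 0.562, 0.219] pointing down, gripper open.
Joint ranges: [-2.96, 2.96], [-0.89, 2.26], [0.02, 2.5], [-1.34, 4.48], [0, 2.73], [-2.66, 2.66]. Speed limits (rad/s): [2.39, 2.39, 2.79, 3.14, 3.14, 3.14].

## Interface

Orientations are given as a rotation vector (axis times angle).
In Python, from plant import robot gives the robot as it stands. The module is installed in compiled form; this text tells all that it offers.
- The arm moves only by the tool play_rows, never from a script. Its argument "increments" is text: rows parted by semicolons, each of 5 numbers parted by spaces: the shift along the tool's x, y, z in mm, then the turn about the tool's z in degrees, then the closure, from -1 (fully open) to 1 (shut). In form: dx dy dz yaw claw; .... A call has 1 to 20 rows; each row is the pose to reach, as a shift and turn from the pose commanded when the call began, along the tool's axes at that moment; what a row does not reach only later rows make up. A row lasts 1/10 s, in which the tool goes at most 50 mm and 8.59 degrees, less where a joint would pass 70% of its speed; a pose out of reach is approached as far as the arm can. A call with a gripper value outside its range is refused whole. The fingers move at their own pace and stop on an object; "force" is the grip in N (left out, the last holds). Time passes only in rows, so rows that repeat a pose let the fingers close. It gives the time, the measured TCP pose, the force, the opening and the grip force at its end, in the units of the state.
- robot.read_state(): the state, without advancing time (a new reading comes with each control period).
- robot.read_camera(name): name is "side" or "top" or "wrist"; returns the picture (480x640x3 uint8, blue, green, red); there is no depth.
- robot.calibration(name): a dict with "vertical_fov" (degrees; the focal length in pixels is half the picture's height over the tangent of half this angle, whatever the lens; pixels are square), "cx", "cy" (the principal point, pixels), "rvec" (rotation vector, rad) and "tvec" (3), from world to camera coordinates, as OpenCV has them. Camera axes: x right, y down, z forward; pixel columns grow to the right and rows downward; lengths in m; the calibration is good to about 2 mm. A picture is of the moment at which its call begins: read the wrist's pose just before it. calibration takes no time and is no camera call; for the wrist camera it gives the pose at the moment of the call.
- robot.close_job(): hands the job in; it is judged then, once.
Trained networks look in the newest picture that a camera, given by its name, has taken for a name from the list of things; names that differ only in an ending like _2 or _b are one class to them, and where a whole thing is asked for, a point or a joint stands for the part that bears it (a point fixed in the world has none). Each returns a list of dicts, best first, with "conf" (0 to 1); they miss things now and then, are a little off and sometimes report something else, mostly with a low value. They report only what shows in the picture. A call takes as long as a camera call.
- robot.recognise(camera, query): "centre" ([x, y, z] in m, in world coordinates, good to about 4 mm: the middle of the surface that is visible of it).
- robot.regions_of(camera, query): "pixels" (480x640 bool, what is visible of it).
- robot.landmark_of(camera, query): "centre" ([x, y, z] in m, in world coordinates, good to about 4 mm: a listed point, or the origin of a listed thing).
The state is a dict: "t": time; "q": joint angles; "dq": joint speeds; "joint_torque": joint torques, N m; "tool_pos": TCP position; "orientation": TCP orientation; "force": force on the tool from outside, world axes, zero at the start; "wrist_torque": the same for the moment, N m; "opening": finger opening in m; "gripper_force": force on a finger pad.
Only numpy, scipy, OpenCV 4.12 (cv2) and the standard library are available. Lean on these libraries where they do the work, as an engineer would, in place of code of your own. Each camera call takes 0.05 s, during which the arm holds its last target. There are 200 camera calls.

## Task

Get this glue-up ready for the clamp screw: squeeze the tail jaw's yellow release trigger and, keeping it squeezed, slide the jaw up so that it pushes both boards shut against each other and against the screw pad, feeling for when they stop; press them snug for a second with a steady push of about 15 N, never ramming them (40 N bruises the soft pine). Then ease the jaw back to the first notch behind the boards and let go, so that the tooth locks fully into that notch and the boards stay shut; leave everything else on the bench where it is.

Things in the scene. Friction and masses are not known exactly. Their poses are not given: they have to be found in the camera images.
- clamp: Aluminium bar clamp on the bench, immovable: bar 26 wide, top 34 above the bench, along this entry's y, from y -360 to +340; origin on the bench under the bar. Red screw head at the -y end; the jaw opens towards +y. Two bearers 34 high lie 85 either side of the bar under the boards. The bar's top has notches 10 wide, 6 deep, centred at y = -150, -130, ... +270.
- tail_jaw (a joint): Position (m) of the red sliding tail jaw, growing towards clamp +y: its face is at clamp y = -0.140 + value. Its tooth, 30 behind the face (+y), is centred in a notch at every multiple of 0.020 and drops in within about 2 mm of that; then the jaw is locked both ways. Let go between notches, the tooth rides on the bar and drops into the next notch it reaches. Friction about 2.5 N when squeezed.
- trigger (a joint): Angle (rad) of the yellow release trigger: 0 = let go, tooth fully in a notch; about 0.15 = tooth resting on top of the bar between notches; 0.21 = squeezed home on its stop, tooth about 2 mm clear of the bar. It springs back by itself (at the start the tooth may stand in a notch or on the bar); squeezing at the height of point grip takes about 5 N at first, 9 N when home.
- grip (a point): Point on the tail jaw, 105 above the bench, 92.5 behind its face (+y): where to pinch, from above, fingers closing along the bar. It is the middle of the squeezed pair: the fixed upright red grip behind (26 wide, rear face 11.5 behind this point, top at 135) and the yellow trigger in front, 23 over both when squeezed home.
- trigger_front (a point): Middle of the yellow trigger's front face (looks to clamp -y), 100 above the bench; it moves with the trigger. Plate 24 wide, 8 thick, from 70 to 130 above the bench. When let go it stands 27 in front of point grip at that height (30 at its top edge), 38 over trigger and red grip together. Nothing on the jaw ahead of it is higher than 80.
- jaw_face (a point): Centre of the tail jaw's pressing face (56 wide, from 35 to 77 above the bench), 44 above the bench; the face looks to clamp -y.
- board_a_mid (a point): Centre of the pine board next to the screw pad: loose, 240 long across the bar (x), 75 wide along the bar (y), 20 thick, about 0.2 kg, lying on bar and bearers (top 54 above the bench). The steel pad it must be shut against stands 4 to 62 from its edge (towards clamp -y), differently each time and not measured: it has to be felt or seen; it does not yield.
- board_b_mid (a point): Centre of the second board, between the first and the tail jaw, same size; 7 to 32 from the first at the start, not quite parallel. Shut: the centres are 75 apart. Each board slides with about 1 to 2 N.
- glue: Glue bottle, 56 across, 170 high, standing on the bench beside the boards, on the side away from the robot; origin under its centre. Leave alone.
- mallet: Wooden mallet lying on the bench, 250 long, 60 high; leave alone.
- square: Try square lying on the bench, stock 120 long, blade 160; leave alone.
- chisel: Chisel lying on the bench, 260 long; leave alone.
- tape: Yellow tape measure 68 x 36 x 66 standing on the bench beside the jaw; leave alone.
- tin: Tin of screws, 72 across, 100 high with the screws, beside the boards; leave alone.

How it is judged:
On the way:
1. with the trigger held squeezed, the jaw presses the boards shut against each other and so against the screw pad with more than 8 N (value of joint trigger above 0.175 rad and contact force between board_b and board_a above 8 N and y of board_b_mid in the frame of board_a_mid below 0.0775 m and angle between the y axis of each of board_a_mid, board_b_mid and the y axis of clamp, either way round below 0.04 rad), for 0.3 s.
At the end, for the whole second after the job is handed in: Trigger let go, tooth down in a notch (below 0.05 rad), the first one behind the boards (jaw face within 24 mm of them); the boards still shut together within 2.5 mm, square to the bar within 0.04 rad; all at rest (value of joint trigger below 0.05 rad and y of jaw_face in the frame of board_b_mid below 0.0615 m and y of board_b_mid in the frame of board_a_mid below 0.0775 m and angle between the y axis of each of board_a_mid, board_b_mid and the y axis of clamp, either way round below 0.04 rad and velocity of joint tail_jaw between -0.005 and 0.005 m/s and linear speed of each of board_a, board_b below 0.01 m/s); the robot touches nothing.
It fails at once if the jaw rams the boards with more than 40 N (contact force between board_b and board_a above 40 N or contact force between tail_jaw and board_b above 40 N).
It fails at once if the robot's fingers push a board instead of the jaw (contact force between the fingers and board_a above 3 N or contact force between the fingers and board_b above 3 N).
It fails at once if something else on the bench is pushed away (more than 25 mm) or tipped (distance of any of glue, mallet, square, chisel, tape, tin from where it was at the start of the episode above 0.025 m or angle between any of glue, tin's own z axis and vertical above 0.4 rad).
It also fails if it takes over 45 s, if anything falls off the work surface, if the arm or the gripper's body presses on something with over 40 N, if the wrist force passes 120 N, or if a joint passes its speed limit or range.

## Working session

There is one attempt and no reset: what is moved stays moved. The work goes in short steps, Python scripts to look and compute and a tool call to move; the robot and the scene stay as the last step left them, time stands still between calls to the robot, and variables do not carry over. Pictures are saved under pics/ and viewed, at most 11 in all, crops included, and the job is handed in when it is done.

Besides the shell and the picture viewer there is one more tool, called by a JSON object that holds its "api" and its "payload", one argument or row to a line. play_rows: Moves the arm, as the interface text tells. Its arguments: {"type":"object","properties":{"increments":{"type":"string"},"force":{"type":"number"}},"required":["increments"]}

```bash
mkdir -p pics; cat > h.py <<'E'
import numpy as np,cv2
from scipy.spatial.transform import Rotation as R
from plant import robot
def lm(c,q):
    try: return [(np.round(d["centre"],4).tolist(),round(d["conf"],2)) for d in robot.landmark_of(c,q)[:2]]
    except Exception as e: return str(e)
E
python3 - <<'E'
from h import *
s=robot.read_state();print(s["t"],s["tool_pos"],s["orientation"],s["opening"],s["force"])
print(R.from_rotvec(s["orientation"]).as_matrix().round(3))
for c in("top","side"):
    cv2.imwrite(f"pics/{c}0.png",robot.read_camera(c))
    for q in("clamp","grip","trigger_front","jaw_face","board_a_mid","board_b_mid","glue","tape","tin","mallet"): print(c,q,lm(c,q))
print(robot.read_state()["t"])
E
```

```text
0.0 [0.20987885 0.56147232 0.21756938] [-5.58930449e-01 -3.09100048e+00  2.86197590e-03] 0.09288632539250172 [-0.30179095  0.22750893  0.235925  ]
[[-0.937  0.35  -0.001]
 [ 0.35   0.937 -0.002]
 [ 0.    -0.002 -1.   ]]
top clamp [([0.5572, 0.073, -0.0018], 0.56), ([0.5545, 0.1641, 0.1042], 0.41)]
top grip [([0.5557, 0.1629, 0.1071], 0.88)]
top trigger_front [([0.555, 0.1401, 0.0971], 0.6)]
top jaw_face []
top board_a_mid [([0.5567, -0.1039, 0.0433], 0.83)]
top board_b_mid [([0.5532, -0.0035, 0.042], 0.96)]
top glue [([0.7327, -0.0824, -0.0012], 0.76)]
top tape [([0.7054, 0.1711, 0.0001], 0.68)]
top tin [([0.7347, 0.0462, -0.0013], 0.86)]
top mallet [([0.3491, 0.3992, 0.0002], 0.87)]
side clamp [([0.5595, 0.0776, -0.0012], 0.72), ([0.7014, 0.1709, 0.0015], 0.57)]
side grip [([0.5487, 0.1597, 0.1053], 0.56), ([0.5603, -0.1042, 0.0456], 0.17)]
side trigger_front [([0.5543, 0.1383, 0.0999], 0.58), ([0.5594, -0.0049, 0.0479], 0.45)]
side jaw_face [([0.5556, 0.0692, 0.0445], 0.97)]
side board_a_mid [([0.5598, -0.1043, 0.0476], 0.85)]
side board_b_mid [([0.5582, -0.0047, 0.0473], 0.6)]
side glue [([0.7333, -0.081, 0.0002], 0.73)]
side tape [([0.7005, 0.172, -0.0001], 0.87)]
side tin [([0.7358, 0.0455, -0.0], 0.74)]
side mallet []
1.1
```

View pics/top0.png

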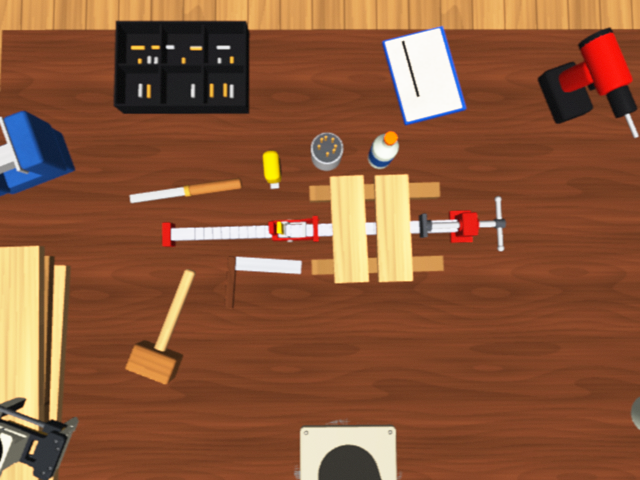

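View pics/side0.png

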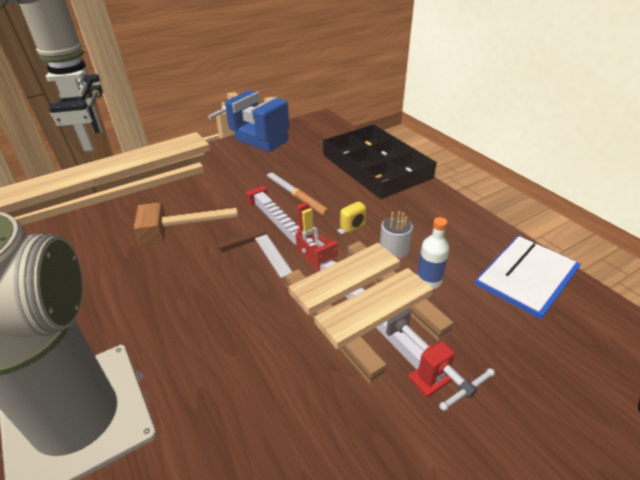

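The top view shows the bar from (173,234) to (465,226), with the jaw at x 270-318, boards at about 350 and 394, and the pad at about 422. The bar is slightly tilted, with clamp +y to the left (world +y). The side view agrees with the networks.

```bash
cat >> h.py <<'E'
def bp(c,u,v,z):
    k=robot.calibration(c);f=240/np.tan(np.radians(k["vertical_fov"])/2)
    M=R.from_rotvec(k["rvec"]).as_matrix();t=np.array(k["tvec"])
    d=M.T@np.array([(u-k["cx"])/f,(v-k["cy"])/f,1]);o=-M.T@t
    return o+d*(z-o[2])/d[2]
E
python3 - <<'E'
from h import *
im=cv2.imread("pics/top0.png")
cv2.imwrite("pics/crop.png",cv2.resize(im[160:300,160:510][:, :],None,fx=2.28,fy=2.28,interpolation=cv2.INTER_CUBIC))
P=[]
for u in list(range(178,265,4)):
    col=im[215:255,u].astype(int); m=np.where(col.min(1)>140)[0]
    if len(m)>3: P.append(bp("top",u,215+m.mean(),.034)[:2])
P=np.array(P);print(len(P),np.polyfit(P[:,1],P[:,0],1),P[0],P[-1])
for n,u,v,z in[("padface",420,226,.05),("a edge",411,226,.054),("a edge2",376,227,.054),("b r",367,227,.054),("b l",332,228,.054),("face",318,229,.077),("endcap",167,233,.034)]: print(n,bp("top",u,v,z).round(4))
E
```

```text
22 [-0.02695043  0.55875487] [0.54815464 0.38509696] [0.55428058 0.19360079]
padface [ 0.563  -0.1648  0.05  ]
a edge [ 0.5627 -0.1436  0.054 ]
a edge2 [ 0.5607 -0.0648  0.054 ]
b r [ 0.5608 -0.0445  0.054 ]
b l [0.5589 0.0342 0.054 ]
face [0.5549 0.0658 0.077 ]
endcap [0.5505 0.4102 0.034 ]
```

View pics/crop.png

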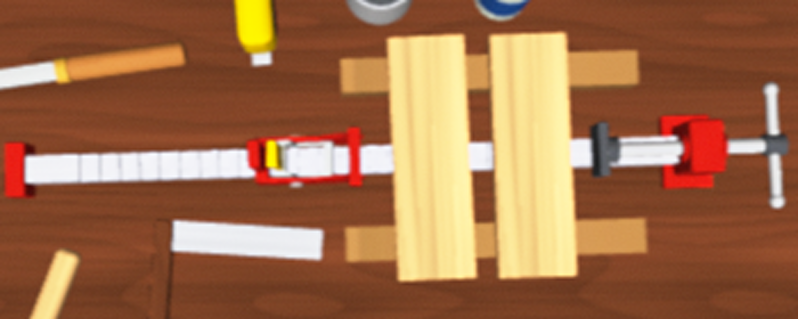

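The crop shows the pad at top-image pixel 420-424, about 20 mm past board A. The trigger is yellow at the crop's (272,155). Next I move above the grip and align the fingers with the bar, a -22° tool yaw.

{"api": "play_rows", "payload": {
  "increments": "-462 -253 10 -22 -1;-462 -253 10 -22 -1;-462 -253 10 -22 -1;-462 -253 10 -22 -1;-462 -253 10 -22 -1;-462 -253 10 -22 -1;-462 -253 10 -22 -1;-462 -253 10 -22 -1;-462 -253 10 -22 -1;-462 -253 10 -22 -1;-462 -253 10 -22 -1;-462 -253 10 -22 -1;-462 -253 10 -22 -1;-462 -253 10 -22 -1;-462 -253 10 -22 -1;-462 -253 10 -22 -1;-462 -253 10 -22 -1"
}}

```text
t: 2.8
tool_pos: [0.5539, 0.164, 0.2088]
orientation: [-0.043, 3.141, 0.0]
force: [-0.2, 0.0, 0.3]
opening: 0.0929
gripper_force: 0.0
```

```bash
python3 - <<'E'
from h import *
s=robot.read_state();print(s["t"],s["tool_pos"],s["orientation"],s["force"])
print(R.from_rotvec(s["orientation"]).as_matrix().round(3))
cv2.imwrite("pics/w1.png",robot.read_camera("wrist"))
for c in("wrist","side"):
    if c!="wrist": robot.read_camera(c)
    for q in("grip","trigger_front","jaw_face"): print(c,q,lm(c,q))
E
```

```text
2.8 [0.55391062 0.1640153  0.20883296] [-4.30821060e-02  3.14100963e+00  1.58144602e-04] [-0.15556216  0.01725289  0.25027188]
[[-1.    -0.027  0.   ]
 [-0.027  1.     0.   ]
 [-0.     0.    -1.   ]]
wrist grip [([0.5527, 0.1567, 0.1003], 0.97)]
wrist trigger_front [([0.5536, 0.1391, 0.101], 0.87)]
wrist jaw_face [([0.5572, 0.0665, 0.0453], 0.67)]
side grip [([0.5523, 0.1619, 0.1054], 0.59)]
side trigger_front [([0.5552, 0.1402, 0.0977], 0.75)]
side jaw_face [([0.5539, 0.0668, 0.0435], 0.79)]
```

View pics/w1.png

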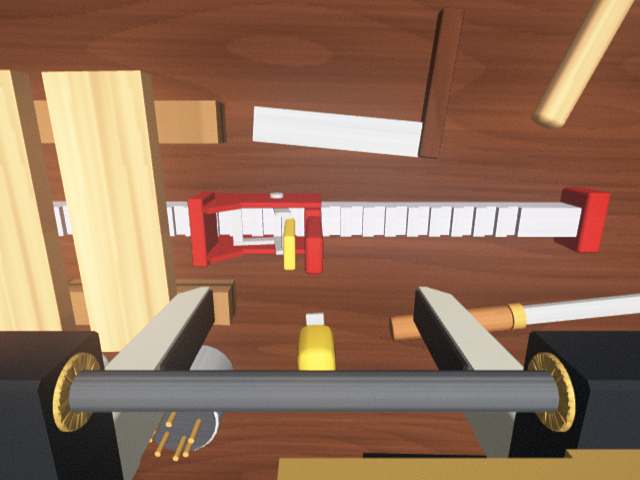

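The wrist view shows yellow (290,243) and red (314,245) between the open fingers, with clear space either side. I'll descend.

{"api": "play_rows", "payload": {
  "increments": "0 -4 30 0 -1;0 -4 60 0 -1;0 -4 85 0 -1;0 -4 105 0 -1;0 -4 115 0 -1;0 -4 121 0 -1;0 -4 121 0 -1;0 -4 121 0 -1"
}}

```text
t: 4.0
tool_pos: [0.5551, 0.1594, 0.0888]
orientation: [-0.041, 3.14, 0.001]
force: [0.7, -0.0, -1.3]
opening: 0.0931
gripper_force: 0.0
```

{"api": "play_rows", "payload": {
  "increments": "0 0 0 0 0;0 0 0 0 0.3;0 0 0 0 0.5;0 0 0 0 0.6;0 0 0 0 0.7;0 0 0 0 0.8;0 0 0 0 0.9;0 0 0 0 1;0 0 0 0 1;0 0 0 0 1;0 0 0 0 1",
  "force": 25
}}

```text
t: 5.1
tool_pos: [0.5543, 0.1591, 0.0875]
orientation: [0.041, -3.141, 0.0]
force: [1.2, -0.1, -1.7]
opening: 0.0241
gripper_force: 24.7
```

```bash
python3 - <<'E'
from h import *
s=robot.read_state();print(s["t"],s["tool_pos"],s["force"],s["opening"],s["gripper_force"])
for c in("wrist","side"):
    cv2.imwrite(f"pics/{c}2.png",robot.read_camera(c))
    for q in("grip","trigger_front","jaw_face","board_b_mid"): print(c,q,lm(c,q))
E
```

```text
5.1 [0.55434639 0.15914927 0.08751326] [ 1.19686239 -0.07749121 -1.74925474] 0.024104610384716705 24.74535553716123
wrist grip [([0.5523, 0.1596, 0.1036], 0.97), ([0.5507, 0.147, 0.1005], 0.26)]
wrist trigger_front [([0.5533, 0.1451, 0.101], 0.66)]
wrist jaw_face [([0.5556, 0.0665, 0.0453], 0.6)]
wrist board_b_mid [([0.5595, -0.0024, 0.0482], 0.76)]
side grip [([0.551, 0.1601, 0.1085], 0.76)]
side trigger_front [([0.552, 0.1413, 0.0979], 0.63)]
side jaw_face [([0.5554, 0.0692, 0.0459], 0.78), ([0.3553, 0.3967, 0.0023], 0.22)]
side board_b_mid [([0.5614, -0.003, 0.0492], 0.94)]
```

View pics/wrist2.png

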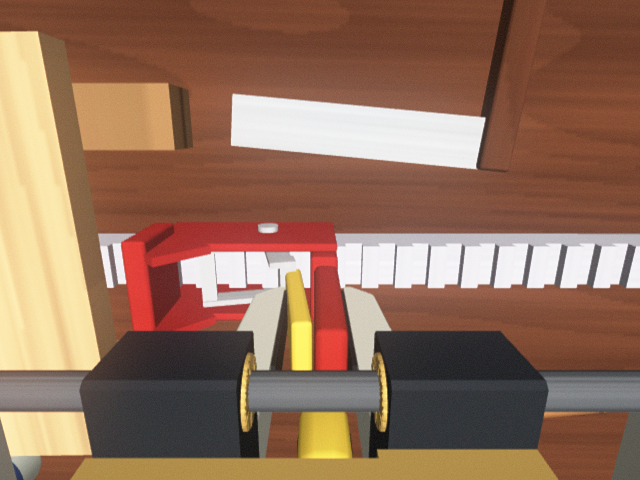

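The trigger is squeezed home with a 24 mm opening. The wrist view shows yellow at (298,330) against red at (328,320) between the pads. I'll slide the jaw towards the boards and watch the force.

{"api": "play_rows", "payload": {
  "increments": "0 -2 0 0 1;0 -5 0 0 1;0 -8 0 0 1;0 -11 0 0 1;0 -14 0 0 1;0 -17 0 0 1;0 -20 0 0 1;0 -23 0 0 1;0 -26 0 0 1;0 -29 0 0 1;0 -32 0 0 1;0 -35 0 0 1;0 -38 0 0 1;0 -41 0 0 1;0 -44 0 0 1;0 -47 0 0 1;0 -50 0 0 1;0 -53 0 0 1;0 -55 0 0 1;0 -55 0 0 1"
}}

```text
t: 7.6
tool_pos: [0.5557, 0.1037, 0.0875]
orientation: [0.041, -3.141, 0.001]
force: [2.6, 0.5, -8.9]
opening: 0.0244
gripper_force: 24.7
```

```bash
python3 - <<'E'
from h import *
s=robot.read_state();print(s["t"],s["tool_pos"],s["force"],s["opening"],s["gripper_force"])
for c in("side","top"):
    im=robot.read_camera(c)
    if c=="top": cv2.imwrite("pics/top3.png",cv2.resize(im[160:300,160:510],None,fx=2.28,fy=2.28,interpolation=cv2.INTER_CUBIC))
    for q in("jaw_face","board_a_mid","board_b_mid"): print(c,q,lm(c,q))
E
```

```text
7.6 [0.55571058 0.10370383 0.08750835] [ 2.63755297  0.53899584 -8.85173244] 0.024409515895472623 24.688195777125657
side jaw_face [([0.5571, 0.0135, 0.0441], 0.91), ([0.7349, -0.0832, 0.0012], 0.61)]
side board_a_mid [([0.5599, -0.1023, 0.0455], 0.84)]
side board_b_mid [([0.5582, -0.0229, 0.049], 0.91)]
top jaw_face []
top board_a_mid [([0.5587, -0.1016, 0.0424], 0.87)]
top board_b_mid [([0.5584, -0.0282, 0.0445], 0.75)]
```

View pics/top3.png

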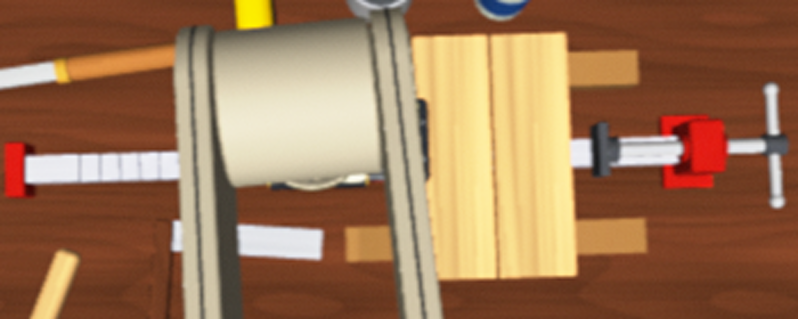

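The boards are closing, and the pad (about 600 in the crop) is still roughly 20 mm from board A's edge (573). I'll go slower now.

{"api": "play_rows", "payload": {
  "increments": "0 -1 0 0 1;0 -2 0 0 1;0 -3 0 0 1;0 -4 0 0 1;0 -5 0 0 1;0 -6 0 0 1;0 -7 0 0 1;0 -8 0 0 1;0 -9 0 0 1;0 -10 0 0 1;0 -11 0 0 1;0 -12 0 0 1;0 -13 0 0 1;0 -14 0 0 1;0 -15 0 0 1;0 -15 0 0 1"
}}

```text
t: 9.6
tool_pos: [0.5561, 0.0901, 0.0875]
orientation: [0.042, -3.141, -0.002]
force: [3.8, 3.2, -10.8]
opening: 0.024
gripper_force: 24.8
```

{"api": "play_rows", "payload": {
  "increments": "0 -0.7 0 0 1;0 -1.4 0 0 1;0 -2 0 0 1;0 -2 0 0 1"
}}

```text
t: 10.0
tool_pos: [0.5561, 0.0882, 0.0875]
orientation: [0.042, -3.141, -0.002]
force: [4.2, 3.8, -10.8]
opening: 0.0242
gripper_force: 24.8
```

{"api": "play_rows", "payload": {
  "increments": "0 -0.5 0 0 1;0 -1 0 0 1;0 -1.5 0 0 1;0 -2 0 0 1"
}}

```text
t: 10.4
tool_pos: [0.5562, 0.0862, 0.0875]
orientation: [0.042, -3.141, -0.002]
force: [4.4, 3.7, -10.1]
opening: 0.0243
gripper_force: 24.8
```

{"api": "play_rows", "payload": {
  "increments": "0 -0.5 0 0 1;0 -1 0 0 1;0 -1.5 0 0 1;0 -2 0 0 1"
}}

```text
t: 10.8
tool_pos: [0.5562, 0.0843, 0.0875]
orientation: [0.042, -3.141, -0.002]
force: [4.1, 5.0, -9.8]
opening: 0.0238
gripper_force: 24.8
```

{"api": "play_rows", "payload": {
  "increments": "0 -0.5 0 0 1;0 -1 0 0 1;0 -1.5 0 0 1"
}}

```text
t: 11.1
tool_pos: [0.5563, 0.0828, 0.0875]
orientation: [0.042, -3.141, -0.002]
force: [3.3, 5.0, -8.9]
opening: 0.0242
gripper_force: 24.8
```

{"api": "play_rows", "payload": {
  "increments": "0 -0.5 0 0 1;0 -1 0 0 1;0 -1.5 0 0 1"
}}

```text
t: 11.4
tool_pos: [0.5563, 0.0813, 0.0875]
orientation: [0.042, -3.141, -0.002]
force: [3.5, 5.0, -9.6]
opening: 0.0239
gripper_force: 24.8
```

```bash
python3 - <<'E'
from h import *
im=robot.read_camera("top")
cv2.imwrite("pics/top4.png",cv2.resize(im[160:300,310:510],None,fx=4,fy=4,interpolation=cv2.INTER_CUBIC))
for q in("board_a_mid","board_b_mid"): print(q,lm("top",q))
E
```

```text
board_a_mid [([0.5594, -0.1229, 0.0407], 0.63)]
board_b_mid [([0.5576, -0.0478, 0.0403], 0.84), ([0.3525, 0.3985, 0.0022], 0.31)]
```

View pics/top4.png

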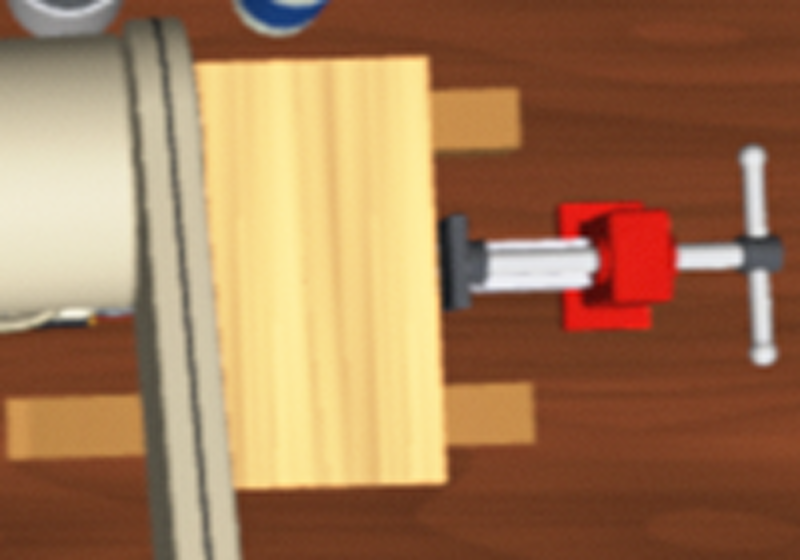

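Board A's edge (438) is now about 2-3 mm from the pad face (443). I'll creep forward from here.

{"api": "play_rows", "payload": {
  "increments": "0 -0.4 0 0 1;0 -0.8 0 0 1;0 -1.2 0 0 1"
}}

```text
t: 11.85
tool_pos: [0.5563, 0.0801, 0.0875]
orientation: [0.042, -3.141, -0.002]
force: [3.5, 4.1, -9.6]
opening: 0.0243
gripper_force: 24.8
```

{"api": "play_rows", "payload": {
  "increments": "0 -0.4 0 0 1;0 -0.8 0 0 1"
}}

```text
t: 12.05
tool_pos: [0.5564, 0.0793, 0.0875]
orientation: [0.042, -3.141, -0.002]
force: [3.7, 3.9, -10.3]
opening: 0.0239
gripper_force: 24.8
```

{"api": "play_rows", "payload": {
  "increments": "0 -0.4 0 0 1;0 -0.8 0 0 1"
}}

```text
t: 12.25
tool_pos: [0.5564, 0.0785, 0.0875]
orientation: [0.042, -3.141, -0.002]
force: [4.1, 4.8, -9.1]
opening: 0.0239
gripper_force: 24.8
```

{"api": "play_rows", "payload": {
  "increments": "0 -0.4 0 0 1;0 -0.8 0 0 1"
}}

```text
t: 12.45
tool_pos: [0.5564, 0.0777, 0.0875]
orientation: [0.042, -3.141, -0.002]
force: [4.1, 4.5, -10.5]
opening: 0.024
gripper_force: 24.8
```

{"api": "play_rows", "payload": {
  "increments": "0 -0.4 0 0 1;0 -0.8 0 0 1"
}}

```text
t: 12.65
tool_pos: [0.5564, 0.0773, 0.0875]
orientation: [-0.042, 3.141, 0.003]
force: [4.4, 8.2, -11.5]
opening: 0.0242
gripper_force: 24.9
```

{"api": "play_rows", "payload": {
  "increments": "0 -0.4 0 0 1;0 -0.8 0 0 1"
}}

```text
t: 12.85
tool_pos: [0.5564, 0.0773, 0.0875]
orientation: [-0.043, 3.141, 0.005]
force: [5.0, 11.4, -11.0]
opening: 0.0244
gripper_force: 25.0
```

Contact shows: the tool has stopped at y = 0.0773 and the force is rising. I'll add push up to about 18 N at the wrist, which is 15 N plus about 2.5 N of jaw friction.

{"api": "play_rows", "payload": {
  "increments": "0 -0.5 0 0 1;0 -1 0 0 1;0 -1 0 0 1"
}}

```text
t: 13.15
tool_pos: [0.5564, 0.0773, 0.0875]
orientation: [-0.043, 3.141, 0.007]
force: [4.7, 14.2, -11.4]
opening: 0.0244
gripper_force: 25.0
```

{"api": "play_rows", "payload": {
  "increments": "0 -0.4 0 0 1;0 -0.8 0 0 1;0 -0.8 0 0 1"
}}

```text
t: 13.45
tool_pos: [0.5564, 0.0772, 0.0875]
orientation: [-0.044, 3.141, 0.009]
force: [3.8, 18.1, -11.5]
opening: 0.0245
gripper_force: 25.1
```

{"api": "play_rows", "payload": {
  "increments": "0 0 0 0 1;0 0 0 0 1;0 0 0 0 1;0 0 0 0 1;0 0 0 0 1;0 0 0 0 1;0 0 0 0 1;0 0 0 0 1;0 0 0 0 1;0 0 0 0 1;0 0 0 0 1;0 0 0 0 1"
}}

```text
t: 14.65
tool_pos: [0.5564, 0.0773, 0.0875]
orientation: [-0.044, 3.141, 0.009]
force: [5.1, 17.6, -11.3]
opening: 0.024
gripper_force: 25.1
```

```bash
python3 - <<'E'
from h import *
s=robot.read_state();print(s["t"],s["tool_pos"],s["force"],s["wrist_torque"],s["opening"])
for c in("side","top","wrist"):
    im=robot.read_camera(c); cv2.imwrite(f"pics/{c}5.png",im)
    for q in("grip","trigger_front","jaw_face","board_a_mid","board_b_mid"): print(c,q,lm(c,q))
E
```

```text
14.65 [0.55642983 0.07725302 0.08750052] [  5.12686808  17.56843961 -11.26950536] [ 1.85678048 -0.60277419 -0.10312555] 0.0240318218272403
side grip [([0.5517, 0.0769, 0.1065], 0.7)]
side trigger_front [([0.5573, 0.0669, 0.0986], 0.57)]
side jaw_face []
side board_a_mid [([0.5609, -0.1256, 0.0449], 0.81)]
side board_b_mid [([0.5622, -0.0511, 0.0496], 0.8)]
top grip [([0.7307, -0.0849, 0.0004], 0.25)]
top trigger_front []
top jaw_face []
top board_a_mid [([0.5618, -0.1254, 0.0407], 0.93), ([0.4359, 0.2702, -0.0015], 0.26)]
top board_b_mid [([0.5572, -0.0523, 0.0435], 0.64)]
wrist grip [([0.5561, 0.0752, 0.1023], 0.59)]
wrist trigger_front [([0.5552, 0.0627, 0.098], 0.81), ([0.5586, -0.0532, 0.0435], 0.62)]
wrist jaw_face [([0.5584, -0.0143, 0.0447], 0.9)]
wrist board_a_mid [([0.5557, 0.0606, 0.0978], 0.23)]
wrist board_b_mid [([0.5583, -0.0513, 0.0469], 0.72)]
```

View pics/wrist5.png

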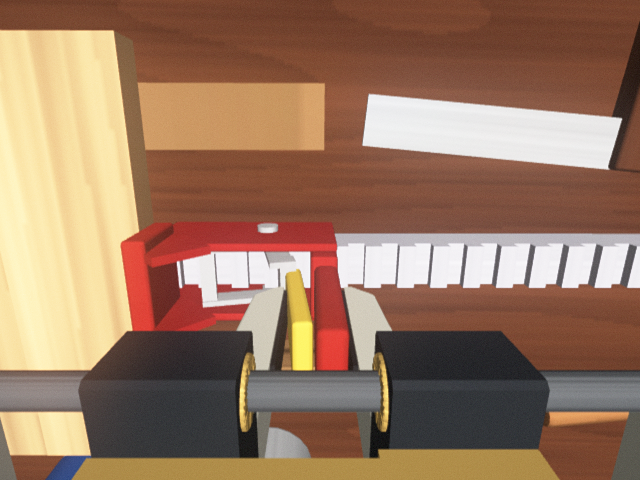

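The wrist view shows the jaw face against board B (edge about 135-150), with the notches visible right of the jaw. I'll locate the notch phase.

```bash
python3 - <<'E'
from h import *
im=cv2.imread("pics/wrist5.png")
cv2.imwrite("pics/c5.png",cv2.resize(im[225:300,330:530],None,fx=4,fy=4,interpolation=cv2.INTER_CUBIC))
u=np.array([np.array([-0.027,1])])/np.hypot(.027,1)
def s(p): return float((p[:2]@u[0]))
g=cv2.cvtColor(im,cv2.COLOR_BGR2GRAY)
for r in(250,265,280): print(r,g[r,335:480].tolist())
for x in(364,397,430): print(x,[(r,[round(s(bp("wrist",x,r,z))*1000,1) for z in(.034,.028)]) for r in(250,280)])
for c in [(480,265)]: print(bp("wrist",*c,.034))
k=robot.calibration("wrist");print((-R.from_rotvec(k["rvec"]).as_matrix().T@np.array(k["tvec"])).round(3))
t=robot.read_state()["tool_pos"];print("tcp s",s(t))
E
```

```text
250 [105, 154, 239, 243, 242, 241, 242, 241, 243, 242, 242, 240, 239, 239, 241, 241, 241, 242, 241, 241, 240, 241, 241, 241, 242, 241, 241, 245, 245, 161, 145, 241, 244, 241, 240, 239, 239, 241, 242, 242, 242, 242, 242, 242, 241, 241, 241, 241, 242, 242, 243, 243, 242, 242, 243, 242, 242, 243, 242, 243, 245, 245, 163, 109, 164, 242, 244, 241, 241, 241, 240, 241, 242, 242, 242, 242, 243, 242, 242, 240, 239, 241, 243, 244, 243, 242, 243, 244, 243, 243, 244, 242, 244, 243, 246, 167, 103, 103, 184, 242, 242, 241, 239, 239, 239, 240, 242, 241, 241, 243, 242, 242, 243, 240, 241, 242, 241, 243, 242, 242, 242, 242, 243, 242, 243, 243, 245, 248, 161, 99, 93, 104, 195, 241, 242, 241, 241, 239, 239, 240, 241, 241, 243, 242, 241]
265 [115, 106, 132, 242, 243, 243, 242, 242, 243, 241, 242, 242, 240, 242, 240, 243, 241, 240, 241, 241, 240, 240, 241, 243, 241, 240, 242, 242, 222, 140, 239, 243, 240, 241, 240, 239, 241, 241, 242, 241, 242, 242, 242, 242, 242, 242, 242, 243, 242, 241, 241, 243, 243, 242, 243, 242, 242, 243, 242, 243, 244, 166, 107, 163, 243, 243, 240, 241, 240, 240, 242, 241, 242, 24
[... 609 characters left out ...]
4, 243, 242, 243, 242, 243, 244, 243, 245, 246, 167, 106, 161, 242, 244, 242, 240, 240, 239, 241, 240, 243, 242, 242, 241, 242, 241, 241, 241, 242, 244, 243, 244, 243, 244, 243, 244, 244, 244, 244, 244, 247, 221, 118, 93, 145, 242, 243, 240, 242, 239, 240, 241, 240, 241, 242, 243, 241, 242, 241, 242, 241, 242, 243, 244, 244, 245, 242, 244, 244, 244, 243, 244, 247, 232, 122, 93, 92, 133, 241, 242, 241, 241, 239, 240, 240, 239, 240, 241, 241, 242, 241, 242, 240, 240]
364 [(250, [92.4, 93.3]), (280, [93.1, 94.0])]
397 [(250, [111.8, 113.2]), (280, [113.0, 114.4])]
430 [(250, [131.3, 133.2]), (280, [132.9, 134.8])]
[0.55311017 0.17686918 0.034     ]
[0.479 0.074 0.253]
tcp s 0.062242939955291454
```

View pics/c5.png

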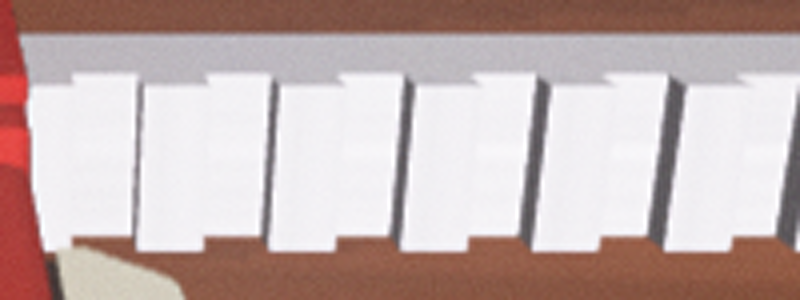

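In the crop, each dark sliver is a notch's rear (+y) wall. The notch centres come out at s ≡ 8.2 mm (mod 20) and the tooth is at s ≈ 0.2 mm, so the jaw has to go back about 8 mm. The commanded pose is about 4 mm ahead of the measured one, so I'll ease back about 12.5 mm of command.

{"api": "play_rows", "payload": {
  "increments": "0 1 0 0 1;0 2 0 0 1;0 3 0 0 1;0 4 0 0 1;0 5 0 0 1;0 6 0 0 1;0 7 0 0 1;0 8 0 0 1;0 9 0 0 1;0 10 0 0 1;0 11 0 0 1;0 12 0 0 1;0 12.5 0 0 1;0 12.5 0 0 1;0 12.5 0 0 1"
}}

```text
t: 17.05
tool_pos: [0.5562, 0.0859, 0.0875]
orientation: [0.041, -3.141, -0.0]
force: [3.5, -1.0, -11.4]
opening: 0.0242
gripper_force: 24.7
```

```bash
python3 - <<'E'
from h import *
s=robot.read_state();print(s["t"],s["tool_pos"],s["force"],s["opening"])
im=robot.read_camera("wrist");cv2.imwrite("pics/wrist6.png",im)
print(lm("wrist","jaw_face"),lm("wrist","grip"),lm("wrist","board_b_mid"))
E
```

```text
17.05 [0.55620424 0.08589293 0.08754671] [  3.49163362  -1.02797516 -11.43445288] 0.024225619499404362
[([0.5595, -0.0068, 0.0447], 0.75), ([0.7297, -0.0737, -0.0039], 0.58)] [([0.555, 0.0865, 0.1027], 0.69)] [([0.5608, -0.0524, 0.0459], 0.62)]
```

{"api": "play_rows", "payload": {
  "increments": "0 -0.6 0 0 1;0 -0.6 0 0 1;0 -0.6 0 0 0.4;0 -0.6 0 0 0.3;0 -0.6 0 0 0.2;0 -0.6 0 0 0.1;0 -0.6 0 0 0;0 -0.6 0 0 -0.2;0 -0.6 0 0 -0.4;0 -0.6 0 0 -0.4;0 -0.6 0 0 -0.4"
}}

```text
t: 18.35
tool_pos: [0.5564, 0.0856, 0.0877]
orientation: [-0.042, 3.141, 0.001]
force: [-0.5, -0.4, 0.6]
opening: 0.065
gripper_force: 0.0
```

```bash
python3 - <<'E'
from h import *
s=robot.read_state();print(s["t"],s["tool_pos"],s["force"],s["opening"],s["gripper_force"])
im=robot.read_camera("wrist");cv2.imwrite("pics/wrist7.png",im)
for q in("jaw_face","grip","trigger_front","board_b_mid"):print(q,lm("wrist",q))
E
```

```text
18.35 [0.55641493 0.08561786 0.08769979] [-0.45949879 -0.4485866   0.61028588] 0.06501310732289384 0.0
jaw_face [([0.5591, -0.0067, 0.0433], 0.78), ([0.7029, 0.1719, 0.0014], 0.58)]
grip [([0.5547, 0.0885, 0.102], 0.76)]
trigger_front [([0.5571, 0.0578, 0.102], 0.59)]
board_b_mid [([0.5614, -0.0529, 0.0458], 0.67)]
```

View pics/wrist7.png

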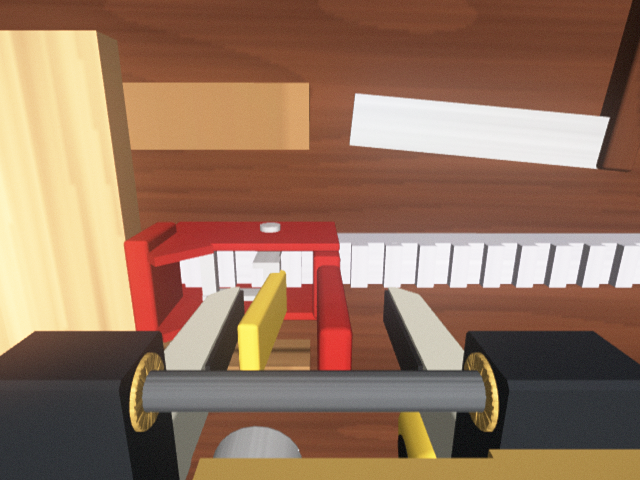

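The yellow trigger (262,320) has sprung well away from the red grip (333,320), about 28 mm, so the tooth is fully in the notch. The board edge sits just ahead of the face. I'll open fully and lift clear.

{"api": "play_rows", "payload": {
  "increments": "0 0 0 0 -1;0 0 0 0 -1;0 0 0 0 -1;0 0 0 0 -1;0 0 -15 0 -1;0 0 -40 0 -1;0 0 -70 0 -1;0 0 -100 0 -1;0 0 -125 0 -1;0 0 -140 0 -1;0 0 -140 0 -1;0 0 -140 0 -1;0 0 -140 0 -1"
}}

```text
t: 19.9
tool_pos: [0.5554, 0.0851, 0.2258]
orientation: [0.041, -3.138, 0.0]
force: [-0.2, -0.1, 0.2]
opening: 0.093
gripper_force: 0.0
```

```bash
python3 - <<'E'
from h import *
s=robot.read_state();print(s["t"],s["tool_pos"],s["force"],s["opening"])
for c in("wrist","side"):
    im=robot.read_camera(c);cv2.imwrite(f"pics/{c}8.png",im)
    for q in("jaw_face","grip","trigger_front","board_a_mid","board_b_mid"):print(c,q,lm(c,q))
E
```

```text
19.9 [0.55536023 0.08510356 0.22575112] [-0.15824841 -0.06837508  0.22509263] 0.09302276245336533
wrist jaw_face [([0.5578, -0.0028, 0.046], 0.86), ([0.4376, 0.2708, 0.0004], 0.16)]
wrist grip [([0.5568, 0.0877, 0.1013], 0.72)]
wrist trigger_front [([0.5556, 0.0595, 0.1013], 0.95)]
wrist board_a_mid [([0.559, -0.1276, 0.0432], 0.6)]
wrist board_b_mid [([0.5577, -0.0522, 0.0477], 0.66), ([0.4384, 0.2681, 0.0], 0.28)]
side jaw_face [([0.5583, -0.0027, 0.0402], 0.9)]
side grip [([0.7039, 0.1714, 0.0031], 0.74), ([0.5501, 0.0882, 0.1079], 0.71)]
side trigger_front [([0.5562, 0.0594, 0.1023], 0.64)]
side board_a_mid [([0.5623, -0.1271, 0.0439], 0.88)]
side board_b_mid [([0.5589, -0.0516, 0.0478], 0.7)]
```

View pics/wrist8.png

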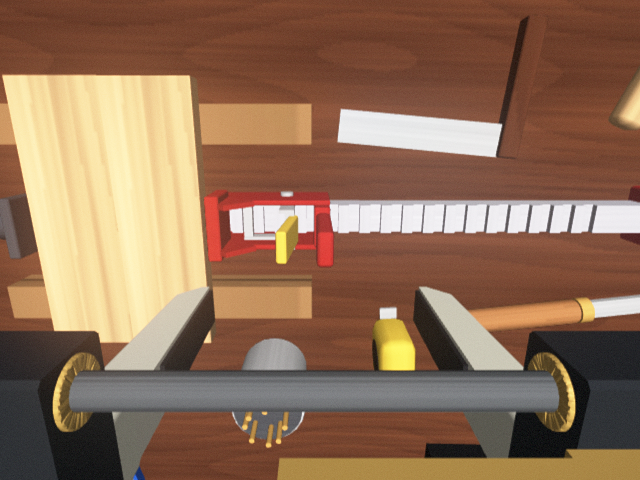

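The boards are shut, with no seam visible at (115,200). The trigger is 28 mm ahead of the grip, so it is fully let go, and the jaw face is about 10 mm behind board B. I'll hand the job in.

```bash
python3 -c "
from plant import robot
print(robot.close_job())"
```

```text
the job is handed in; nothing more can be done
None
```

I handed the job in (no verdict came back): the boards are shut against the pad after a steady push of about 15 N for over a second, and the jaw looks locked in the first notch behind them, face about 10 mm back, with the trigger let go and the arm lifted clear.

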